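Index a feeder drive shaft and hold its collar on the flat

TASK

With the fingers, turn the bare drive shaft on the blue unit until its flat squarely faces the yellow arrow. Then take the steel collar from its stand, slip it level over the shaft with the brass set screw on the side of the flat, and finish still holding it about half-way up the shaft, clear of the bearing below, with the screw's tip pressed against the flat, so that a colleague standing at the arrow can tighten it: do not let go. Leave the screwdriver, bottle, yellow bin and can where they are.

Things in the scene. Friction and masses are not known exactly. Their poses are not given: they have to be found in the camera images.
- unit: Fixed blue drive unit, 200 (x) x 240 (y) mm; top plate 95 mm above the table. Origin on the table under the vertical shaft's axis. Dark round bearing shoulder, 36 mm diameter, from 95 to 110 mm height. A flat yellow arrow (4 mm high) on the top plate, on the unit's +x side, 40 to 87 mm from the axis, points at the shaft: the flat shall face the unit's +x.
- shaft (a joint): Angle of the shaft about the vertical, rad: 0 when its flat faces the yellow arrow, growing anticlockwise seen from above; starts between 0.5 and 1.6. It turns against a steady friction of about 0.06 N m and stays where it is left; it has no other motion.
- shaft_mid (a point): Point on the shaft's axis half-way up the bare shaft, 140 mm above the table. z up; x points squarely out through the flat and turns with the shaft. Steel D-shaft, bare from 110 to 170 mm height: 24 mm diameter, one flat along all of it, 8 mm from the axis, 18 mm wide.
- shaft_top (a point): Centre of the shaft's end, 170 mm above the table; axes as shaft_mid. A red line here runs towards the flat; the flat is painted red too. Top 4 mm chamfered to 0.72 of the section. Fingers close to 20 mm across flat and opposite round (centre the pinch 2 mm off the axis, away from the flat), to 24 mm across the round sides: so the flat is felt; a squeeze near it swings it flush.
- collar: Loose dark steel shaft collar, 0.18 kg: 48 mm outer, 27 mm inner diameter, 18 mm high; origin at the centre of its underside, z up. Starts on the stand, underside 60 mm above the table, its x axis within 0.9 rad of the world's. A brass set screw lies along its own +x; its 11 mm head sticks out to 33 mm from the axis. Pinch it across its own y (48 mm), clear of the screw.
- screw_tip (a point): Centre of the end of the set screw's 6 mm tip, inside the collar's bore: 9.5 mm along the collar's +x from its axis, 9 mm above its underside; axes as the collar's. The tip passes along the shaft only beside the flat: with the bore centred there is 1.5 mm between tip and flat, and 1.5 mm all round.
- stand: Fixed stand that carries the collar: dark foot 84 mm diameter and 6 mm high, aluminium post 34 mm diameter up to 60 mm height, then a thin 12 mm diameter spigot up to 70 mm inside the collar's bore. Origin on the table under its axis.
- screwdriver: Bystander: screwdriver lying on the bench, loose.
- bottle: Bystander: white bottle, 52 mm diameter, 130 mm high, standing loose; origin under its centre.
- bin: Bystander: yellow open bin, 100 x 130 x 50 mm high, loose; origin under its centre.
- can: Bystander: green-labelled can, 60 mm diameter, 70 mm high, standing loose; origin under its centre.

How it is judged (in metres and radians):
On the way:
1. the fingers have turned the bare shaft: its flat faces the arrow while they touch the shaft (value of joint shaft between -0.17 and 0.17 rad and contact force between the fingers and shaft above 1 N and horizontal distance between collar and stand below 0.03 m), for 0.2 s.
At the end, for the whole second after the job is handed in: Flat within 0.17 rad of the arrow; collar round the shaft, level within 0.12 rad, at rest, screw tip within 1 mm of the flat, 3 mm of its centre line, 10 mm of half-way up; fingers hold it (over 2 N), it presses on the shaft (over 1 N) (value of joint shaft between -0.17 and 0.17 rad and x of screw_tip in the frame of shaft_mid between 0.0065 and 0.009 m and y of screw_tip in the frame of shaft_mid between -0.003 and 0.003 m and z of screw_tip in the frame of shaft_mid between -0.01 and 0.01 m and angle between collar's own z axis and vertical below 0.12 rad and contact force between the fingers and collar above 2 N and contact force between collar and shaft above 1 N and linear speed of collar below 0.01 m/s); the arm keeps its last pose, push and grip.
It fails at once if a bystander (screwdriver, bottle, bin or can) is moved more than 30 mm (distance of any of screwdriver, bottle, bin, can from where it was at the start of the episode above 0.03 m).
It also fails if it takes over 72 s, if anything falls off the work surface, if the arm or the gripper's body presses on something with over 40 N, if the wrist force passes 120 N, or if a joint passes its speed limit or range.

ROBOT

A 6-joint arm with a two-finger parallel gripper is mounted at the origin on the work surface. World frame = base frame: x ahead of the robot, y to its left, z up, the work surface at z = 0. Lengths are in mm, angles in rad, forces in N, time in s.
With the tool pointing down it reaches from about 275 to 1000 mm from the base axis. Payload 8.4 kg.
Tool frame: the origin (TCP) lies between the finger pads; the fingertips stand 22 mm ahead of it and the grasp point (between the pads) lies 3 mm ahead of it; z points along the fingers, y is the line along which they close (so a half turn about z gives the same grasp; the last joint's range is limited). The gripper opens to 85 mm and grips with 20 to 120 N. Pads are 22 mm wide; open, the fingers measure 114 mm over their backs; the gripper's body (76 mm by 85 mm) begins 54 mm behind the grasp point. The pads swing forward as they close: fully open they stand 13 mm farther back than shut.
Start: joints at [-1.241, 0.353, 1.633, -0, 1.155, -0.002], TCP at [203.589, -590.914, 253.281] pointing down, gripper open.
Joint ranges: [-2.63, 2.63], [-0.92, 2.1], [0.06, 2.66], [-1.3, 4.44], [0, 2.69], [-3.02, 3.02]. Speed limits (rad/s): [2.22, 2.22, 2.79, 3.14, 3.14, 3.14].

INTERFACE

Orientations are given as [roll, pitch, yaw] about the fixed x, y, z axes, in that order (R = Rz(yaw) Ry(pitch) Rx(roll)).
In Python, from rig import r, grab_frame gives the robot as it stands.
- The arm moves only by the shell command python3 -m inch 'ROWS' [FORCE]. ROWS is JSON, a list of rows, each a list of 7 numbers: the turn, a rotation vector about the tool's x, y, z as a fraction of full scale, then the shift along the tool's x, y, z as a fraction of full scale, then the closure, from 0 (fully open) to 1 (shut). In form: [[rx, ry, rz, dx, dy, dz, fingers], ...]. A call has 1 to 8 rows; each row shifts and turns the commanded pose from where the row before left it, along the tool's axes as they then stand; what a row does not reach is not made up. Full scale, the value 1, is 2.5 cm for a shift and pi rad for a turn. A row lasts 1/12 s, in which the tool goes at most 41.7 mm and 7.16 degrees, less where a joint would pass 70% of its speed; a pose out of reach is approached as far as the arm can. A call with a number of a shift or a turn outside -1 to 1 is refused whole. A call with a gripper value outside its range is refused whole. The fingers move at their own pace and stop on an object; FORCE is the grip in N (left out, the last holds). Time passes only in rows, so rows that do not move let the fingers close. It gives the time, the measured TCP pose, the force, the opening and the grip force at its end, in the units of the state.
- r.sense(): the state, without advancing time (a new reading comes with each control period).
- grab_frame(name): name is "scene" or "side" or "wrist"; returns a dict with "pixels" (420x560x3 uint8, red, green, blue), "z_map" (420x560 float32, mm along the optical axis (not along the pixel's ray), 0 where there is no reading), "vertical_fov" (degrees; the focal length in pixels is half the picture's height over the tangent of half this angle, whatever the lens; pixels are square), "cx", "cy" (the principal point, pixels), "dist" ([k1, k2, p1, p2, k3] as OpenCV has them; the pictures are not rectified), "cam_to_world" (4x4, takes a point from camera to world coordinates). Camera axes: x right, y down, z forward; pixel columns grow to the right and rows downward; lengths in mm; the calibration is good to about 2 mm. A picture is of the moment at which its call begins.
- r.sign_off(): hands the job in; it is judged then, once.
The state is a dict: "clock": time; "qpos": joint angles; "qvel": joint speeds; "joint_efforts": joint torques, N m; "eef_pos": TCP position; "tcp_rot": TCP orientation; "contact_force": force on the tool from outside, world axes, zero at the start; "wrist_torque": the same for the moment, N m; "opening": opening from 0.0 (shut) to 1.0 (fully open); "grasp_force": force on a finger pad.
Only numpy, scipy, OpenCV 4.12 (cv2) and the standard library are available. Lean on these libraries where they do the work, as an engineer would, in place of code of your own. Each camera call takes 0.05 s, during which the arm holds its last target. There are 200 camera calls.

## Working session

There is one attempt and no reset: what is moved stays moved. The work goes in short steps, Python scripts to look and compute and a shell command to move; the robot and the scene stay as the last step left them, time stands still between calls to the robot, and variables do not carry over. Pictures are saved under pics/ and viewed, at most 10 in all, crops included, and the job is handed in when it is done.

```bash
ls; mkdir -p pics; cat > h.py <<'E'
import numpy as np, cv2
from rig import r, grab_frame
def K(f):
    h=f["pixels"].shape[0]; fl=h/2/np.tan(np.radians(f["vertical_fov"])/2)
    return np.array([[fl,0,f["cx"]],[0,fl,f["cy"]],[0,0,1.]])
def cloud(f):
    h,w=f["z_map"].shape
    v,u=np.mgrid[:h,:w]
    p=cv2.undistortPoints(np.stack([u,v],-1).reshape(-1,1,2).astype(np.float64),K(f),np.array(f["dist"],float)).reshape(h,w,2)
    z=f["z_map"].astype(float)
    P=np.dstack([p*z[...,None],z])
    T=np.array(f["cam_to_world"]); W=P@T[:3,:3].T+T[:3,3]
    W[z<=0]=np.nan
    return W
def save(f,name,crop=None,s=1):
    im=f["pixels"][...,::-1]
    if crop: a,b,c,d=crop; im=im[b:d,a:c]
    cv2.imwrite("pics/"+name,cv2.resize(im,None,fx=s,fy=s,interpolation=cv2.INTER_CUBIC))
E
python3 - <<'E'
from h import *
f=grab_frame("scene"); g=grab_frame("side")
np.savez("a.npz",s=cloud(f),d=cloud(g),sp=f["pixels"],dp=g["pixels"])
im=np.vstack([f["pixels"],g["pixels"]])[...,::-1]
cv2.imwrite("pics/1.png",cv2.resize(np.hstack([f["pixels"],g["pixels"]])[...,::-1],(800,300)))
save(f,"2.png",None,1.4)
print(f["cam_to_world"],g["cam_to_world"]); print(r.sense())
E
```

```text
pics
[[-7.88646944e-01  4.17098343e-01 -4.51735508e-01  1.16648432e+03]
 [ 6.14779277e-01  5.24092974e-01 -5.89383572e-01  6.57084589e+02]
 [-9.07950542e-03 -7.42533182e-01 -6.69747741e-01  8.56428217e+02]
 [ 0.00000000e+00  0.00000000e+00  0.00000000e+00  1.00000000e+00]] [[-9.02130211e-01 -2.71227097e-01  3.35554683e-01  1.53282163e+02]
 [-4.31319620e-01  5.46798371e-01 -7.17617536e-01  1.10278287e+03]
 [ 1.11565671e-02 -7.92115777e-01 -6.10268898e-01  1.05016323e+03]
 [ 0.00000000e+00  0.00000000e+00  0.00000000e+00  1.00000000e+00]]
{'clock': 0.1, 'qpos': array([-1.24143323e+00,  3.53589705e-01,  1.63406172e+00, -2.24990524e-06,
        1.15519482e+00, -2.41008363e-03]), 'qvel': array([ 0.00011358, -0.00082677, -0.00172345,  0.00018106,  0.00093567,
        0.00186137]), 'joint_efforts': array([-2.77008825e-03, -6.06360054e+01, -3.42820323e+01, -1.09334628e-04,
        3.78660159e-03, -9.09537363e-06]), 'eef_pos': array([ 203.43907465, -590.54023938,  252.62914389]), 'tcp_rot': array([-3.14033907e+00, -9.64005181e-07,  3.31774090e-01]), 'contact_force': array([-0.0321852 , -0.23372025,  0.12964968]), 'wrist_torque': array([-0.00826481, -0.03743352, -0.01157377]), 'grasp_force': 0.0, 'opening': 0.9969106322790048}
```

View pics/1.png

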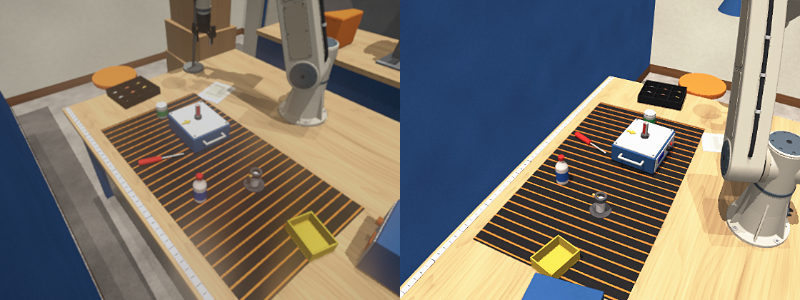

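View pics/2.png

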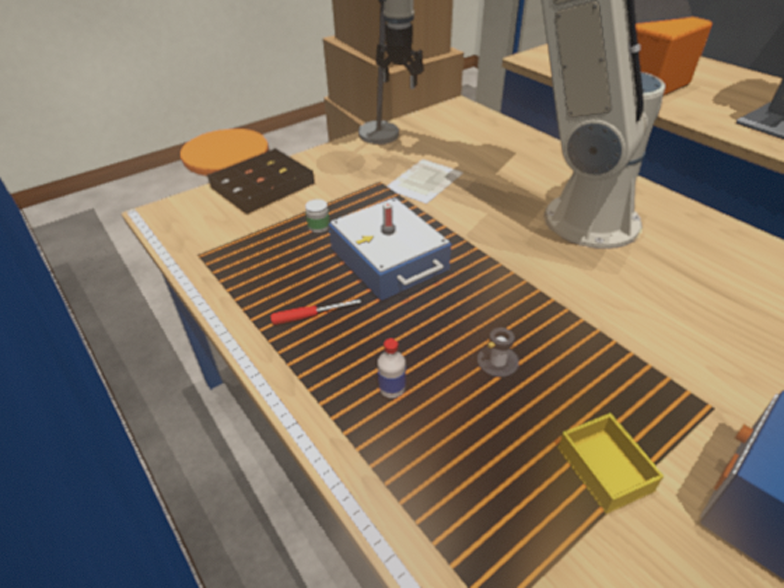

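The shaft is near (277,154) in the scene view, the yellow arrow near (261,171) and the collar near (357,241), with its brass screw at about (351,246). The bottle is at (279,266).

```bash
python3 - <<'E'
from h import *
d=np.load("a.npz")
for c,p in (("s","sp"),("d","dp")):
    W=d[c]; I=d[p]; hsv=cv2.cvtColor(I,cv2.COLOR_RGB2HSV).astype(int)
    H,S,V=hsv[...,0],hsv[...,1],hsv[...,2]; z=W[...,2]
    reg=(W[...,0]>200)&(W[...,0]<800)&(W[...,1]>-500)&(W[...,1]<-100)
    white=reg&(abs(z-95)<6)&(S<60)
    pw=W[white][:,:2].astype(np.float32)
    print(c,"top",white.sum(),cv2.minAreaRect(pw),"z",np.median(z[white]))
    ctr=np.median(pw,0)
    near=np.hypot(W[...,0]-ctr[0],W[...,1]-ctr[1])<130
    sh=near&(z>118)&(z<178); print(" shaft",sh.sum(),np.nanmedian(W[sh],0),W[sh].max(0),W[sh].min(0))
    red=sh&((H<8)|(H>172))&(S>110); print(" red",red.sum(),W[red].mean(0))
    top=sh&(z>166); print(" top",top.sum(),W[top].mean(0))
    ar=near&(z<106)&(z>90)&(H>18)&(H<34)&(S>120); print(" arrow",ar.sum(),W[ar].mean(0)); 
    reg=(W[...,0]>200)&(W[...,0]<800)&(W[...,1]>-150)&(W[...,1]<300)
    co=reg&(z>62)&(z<90)&(S<90)
    # cluster
    n,l,st,ce=cv2.connectedComponentsWithStats(co.astype(np.uint8))
    for i in range(1,n):
        if st[i,4]>15: print(" comp",st[i],W[l==i].mean(0),W[l==i].min(0),W[l==i].max(0))
    br=reg&(z>58)&(z<85)&(H>14)&(H<34)&(S>100); print(" brass",br.sum(),np.nanmedian(W[br],0) if br.any() else '')
    for nm,m in (("redthings",((H<8)|(H>172))&(S>140)&(z>3)&(z<60)),("green",(H>45)&(H<80)&(S>90)&(z>5)&(z<70))):
        m=m&(W[...,0]>200)&(W[...,0]<1000)&(abs(W[...,1])<600)
        print(" ",nm,m.sum(),np.nanmedian(W[m],0))
E
```

```text
s top 1933 ((545.1107788085938, -205.156982421875), (223.16065979003906, 190.7047119140625), 86.09830474853516) z 93.98977837614154
 shaft 111 [ 549.11521901 -195.57693306  148.98792534] [ 558.68437115 -185.82200196  171.70247978] [ 534.80488599 -209.55131895  118.18183808]
 red 34 [ 547.46300893 -193.65644245  139.16347449]
 top 17 [ 545.92592036 -200.01479872  168.56500662]
 arrow 21 [ 607.22179058 -204.63226033   97.37875383]
 comp [261 173  61  30 438] [566.74578846 -83.16512459  73.34094871] [ 454.68774439 -147.7247208    62.00507874] [653.9813301  -47.47626641  89.89158911]
 comp [349 234  18  16 186] [568.59025454 201.22899189  74.39501483] [544.59355591 175.94352794  62.1176256 ] [590.5194735  222.85035438  80.57153705]
 comp [270 253  20  17 156] [784.52403154 133.37988091  79.51615813] [755.7668654   99.4800215   62.12406164] [799.88035583 144.67449481  89.87999376]
 brass 24 [595.55338491 199.61922459  70.48650623]
  redthings 259 [ 835.31912965 -164.86103032   20.47559858]
  green 46 [ 619.03472396 -418.5944511    26.9808794 ]
d top 2164 ((541.4275512695312, -206.07685852
[... 460 characters left out ...]
44.76326802 -147.44798054   62.96368899] [453.30794311 -78.03017443  89.17789306]
 comp [304 214  38  18 108] [551.19446164 -57.03869714  65.32895071] [497.99074014 -80.46535222  62.06082511] [607.66581757 -43.24277353  71.15573644]
 comp [218 227  18  16 163] [766.40537432 132.78534033  78.30866514] [747.64786242 100.10657493  62.06442363] [795.7967292  147.66065361  89.99420873]
 comp [271 268  19  17 233] [564.32054165 203.97909689  73.97656434] [542.66802899 178.37663867  62.18573964] [588.28741783 226.61898142  83.75020263]
 brass 22 [592.98859811 200.56141274  72.58088328]
  redthings 204 [ 828.64862277 -161.49728122   21.93203631]
  green 59 [ 583.81617229 -423.01283088   34.10374837]
```

```bash
python3 -m inch '[[0,0,0,1,-0.575,-0.2,0],[0,0,0,1,-0.575,-0.2,0],[0,0,0,1,-0.575,-0.2,0],[0,0,0,1,-0.575,-0.2,0],[0,0,0,1,-0.575,-0.2,0],[0,0,0,1,-0.575,-0.2,0],[0,0,0,1,-0.575,-0.2,0],[0,0,0,1,-0.575,-0.2,0]]' 60
python3 -m inch '[[0,0,0,1,-0.575,0,0],[0,0,0,1,-0.575,0,0],[0,0,0,1,-0.575,0,0],[0,0,0,1,-0.575,0,0],[0,0,0,1,-0.575,0,0],[0,0,0,1,-0.575,0,0],[0,0,0,1,-0.575,0,0],[0,0,0,0,0,0,0]]'
python3 - <<'E'
from h import *
f=grab_frame("wrist"); save(f,"3.png",None,1.4); print(np.round(f["cam_to_world"],3)); s=r.sense(); print(s["eef_pos"],s["tcp_rot"],s["qpos"])
E
```

```text
clock: 0.77
eef_pos: [355.8, -415.7, 293.3]
tcp_rot: [-3.141, 0.0, 0.332]
contact_force: [0.0, -0.7, 0.7]
opening: 0.998
grasp_force: 0.0
clock: 1.43
eef_pos: [490.3, -261.7, 293.0]
tcp_rot: [-3.14, -0.001, 0.334]
contact_force: [0.6, -1.0, 0.0]
opening: 0.999
grasp_force: 0.0
[[ 3.28000e-01 -9.10000e-01 -2.51000e-01  5.54233e+02]
 [-9.45000e-01 -3.17000e-01 -8.60000e-02 -2.37853e+02]
 [-1.00000e-03  2.66000e-01 -9.64000e-01  4.14057e+02]
 [ 0.00000e+00  0.00000e+00  0.00000e+00  1.00000e+00]]
[ 489.00903486 -263.13317569  292.9317254 ] [-3.14096124e+00  6.35172393e-05  3.34868611e-01] [-4.96576749e-01  2.08050809e-01  1.73942070e+00  4.06971453e-04
  1.19463053e+00  7.39201387e-01]
```

View pics/3.png

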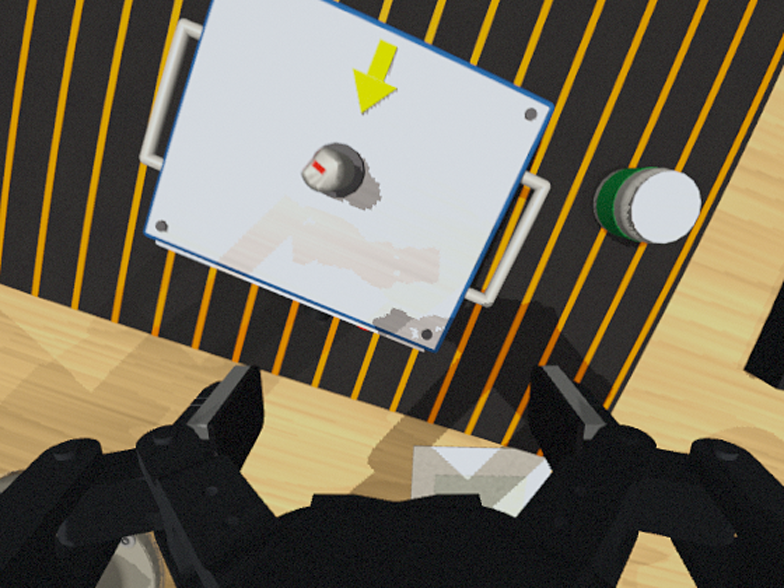

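The shaft top, with its red line pointing up-left, is near (227,119) in native pixels, and the arrow is at about (268,55). The fingers are clear of everything.

```bash
cat >> h.py <<'E'
def plane(f,uv,z):
    "intersect pixels with world plane z"
    p=cv2.undistortPoints(np.array(uv,float).reshape(-1,1,2),K(f),np.array(f["dist"],float)).reshape(-1,2)
    T=np.array(f["cam_to_world"]); d=np.c_[p,np.ones(len(p))]@T[:3,:3].T
    return T[:3,3]+d*((z-T[2,3])/d[:,2])[:,None]
def axis(P):
    c=P.mean(0); w,v=np.linalg.eigh(np.cov((P-c)[:,:2].T)); return c,v[:,1],np.degrees(np.arctan2(*v[::-1,1]))
E
python3 - <<'E'
from h import *
f=grab_frame("wrist"); I=f["pixels"]; W=cloud(f); z=W[...,2]
hsv=cv2.cvtColor(I,cv2.COLOR_RGB2HSV).astype(int); H,S,V=hsv[...,0],hsv[...,1],hsv[...,2]
def px(m): v,u=np.nonzero(m); return np.c_[u,v]
yy,xx=np.mgrid[:420,:560]
box=(xx>150)&(xx<330)&(yy>20)&(yy<160)
ar=box&(H>24)&(H<36)&(S>150); c,v,a=axis(plane(f,px(ar),99)); print("arrow",ar.sum(),c,v,a)
red=box&((H<8)|(H>172))&(S>120); P=plane(f,px(red),170); c,v,a=axis(P); print("red",red.sum(),c,v,a,P.min(0),P.max(0), np.nanmean(W[red],0))
t=box&(abs(z-170)<3); P=W[t]; print("top",t.sum(),cv2.minEnclosingCircle(P[:,:2].astype(np.float32)),P.mean(0))
b=box&(z>104)&(z<160)
pl=box&(abs(z-95)<5); print("plate z",np.median(z[pl]))
# plate edges: whole white plate
m=(abs(z-95)<6)&(S<60); pts=W[m][:,:2].astype(np.float32); print(cv2.minAreaRect(pts))
sh=box&(z>100)&(z<114); print("bearing",sh.sum(),cv2.minEnclosingCircle(W[sh][:,:2].astype(np.float32)))
E
```

```text
arrow 796 [ 607.32913864 -204.90959641   99.        ] [-0.99773672  0.06724157] 176.1444328166317
red 41 [ 543.99592905 -197.9643421   170.        ] [0.44320769 0.89641895] 63.69127567149265 [ 541.63547829 -201.42484363  170.        ] [ 546.36133855 -194.82654118  170.        ] [ 544.04652961 -198.06266021  170.99421008]
top 656 ((543.5208129882812, -199.30416870117188), 11.92816162109375) [ 543.2345757  -200.74858834  169.76165571]
plate z 95.37873781667719
((544.0491333007812, -198.82846069335938), (236.13648986816406, 196.03697204589844), 86.66799926757812)
bearing 620 ((578.0971069335938, -203.26651000976562), 52.13561248779297)
```

```bash
python3 -m inch '[[0,0,-0.0393,0,0,0,0],[0,0,-0.0393,0,0,0,0],[0,0,-0.0393,0,0,0,0],[0,0,-0.0393,0,0,0,0],[0,0,-0.0393,0,0,0,0],[0,0,-0.0393,0,0,0,0],[0,0,-0.0393,0,0,0,0],[0,0,-0.0393,0,0,0,0]]' >/dev/null
python3 -m inch '[[0,0,-0.0393,0,0,0,0],[0,0,-0.0393,0,0,0,0],[0,0,-0.0393,0,0,0,0],[0,0,-0.0393,0,0,0,0],[0,0,-0.0393,0,0,0,0],[0,0,-0.0393,0,0,0,0],[0,0,-0.0393,0,0,0,0],[0,0,-0.0393,0,0,0,0]]' > /dev/null
python3 -m inch '[[0,0,-0.0393,0,0,0,0],[0,0,-0.0393,0,0,0,0],[0,0,-0.0393,0,0,0,0],[0,0,0,0,0,0,0],[0,0,0,0,0,0,0]]'
cat >> h.py <<'E'
from scipy.spatial.transform import Rotation as Ro
def delta(x,y,z,yawdeg):
    "tool-frame shift to target (fractions of 25 mm), then rz fraction; tool down"
    s=r.sense(); p=np.array(s["eef_pos"]); R=Ro.from_euler("xyz",s["tcp_rot"])
    d=R.inv().apply(np.array([x,y,z])-p)
    rel=(R.inv()*Ro.from_euler("xyz",[np.pi,0,np.radians(yawdeg)])).as_rotvec()
    print("shift/25:",np.round(d/25,3),"rotvec/pi:",np.round(rel/np.pi,4),"| pos",p.round(1),"rpy",np.degrees(s["tcp_rot"]).round(2),"F",np.round(s["contact_force"],1),"q",np.round(s["qpos"],2),"op",round(s["opening"],3),"g",round(float(s["grasp_force"]),1),"t",s["clock"])
E
python3 -c "
from h import *
delta(542.6,-201.8,240,153.7)"
```

```text
clock: 3.28
eef_pos: [487.2, -265.7, 293.2]
tcp_rot: [-3.141, -0.0, 2.673]
contact_force: [0.2, 0.5, -0.3]
opening: 0.999
grasp_force: 0.0
shift/25: [-0.824  3.282  2.125] rotvec/pi: [-0.0001 -0.0001 -0.0032] | pos [ 487.2 -265.7  293.2] rpy [-1.7999e+02 -2.0000e-02  1.5313e+02] F [ 0.2  0.5 -0.3] q [-0.5   0.21  1.74 -0.    1.19 -1.6 ] op 0.999 g 0.0 t 3.2833
```

```bash
python3 -m inch '[[0,0,-0.003,-0.2,0.82,0.25,0],[0,0,0,-0.2,0.82,0.25,0],[0,0,0,-0.2,0.82,0.25,0],[0,0,0,-0.22,0.82,0.25,0],[0,0,0,0,0,0,0],[0,0,0,0,0,0,0]]'
python3 - <<'E'
from h import *
delta(542.6,-201.8,153,153.7)
f=grab_frame("wrist"); W=cloud(f); z=W[...,2]; I=f["pixels"]; hsv=cv2.cvtColor(I,cv2.COLOR_RGB2HSV).astype(int); H,S,V=hsv[...,0],hsv[...,1],hsv[...,2]
n=np.hypot(W[...,0]-543,W[...,1]+200)<25
for lo,hi in((167,174),(112,164)):
    m=n&(z>lo)&(z<hi); print(m.sum(), W[m].mean(0) if m.any() else '', cv2.minEnclosingCircle(W[m][:,:2].astype(np.float32)) if m.any() else '')
red=n&(z>160)&((H<8)|(H>172))&(S>120); print(red.sum())
if red.any():
    v,u=np.nonzero(red);P=plane(f,np.c_[u,v],170);print(axis(P),P.min(0),P.max(0))
save(f,"4.png",None,1.2)
E
```

```text
clock: 3.78
eef_pos: [542.4, -200.1, 267.8]
tcp_rot: [-3.141, -0.001, 2.685]
contact_force: [-0.0, -0.6, 0.4]
opening: 0.998
grasp_force: 0.0
shift/25: [-0.044 -0.055  4.59 ] rotvec/pi: [-0.0001 -0.0004  0.0008] | pos [ 542.4 -200.1  267.8] rpy [-1.7998e+02 -7.0000e-02  1.5385e+02] F [-0.  -0.6  0.4] q [-0.36  0.27  1.72 -0.    1.16 -1.47] op 0.998 g 0.0 t 3.7833
656 [ 542.25642119 -200.16365829  169.73938822] ((543.00537109375, -199.6261444091797), 11.64913272857666)
334 [ 533.6277996  -196.51976571  140.51841624] ((543.04638671875, -200.40501403808594), 12.6699800491333)
71
(array([ 564.8225879 , -209.90209791,  170.        ]), array([-0.83442206,  0.55112597]), np.float64(146.5557067859652)) [ 538.85156708 -332.58757284  170.        ] [ 691.82543256 -188.95041978  170.        ]
```

View pics/4.png

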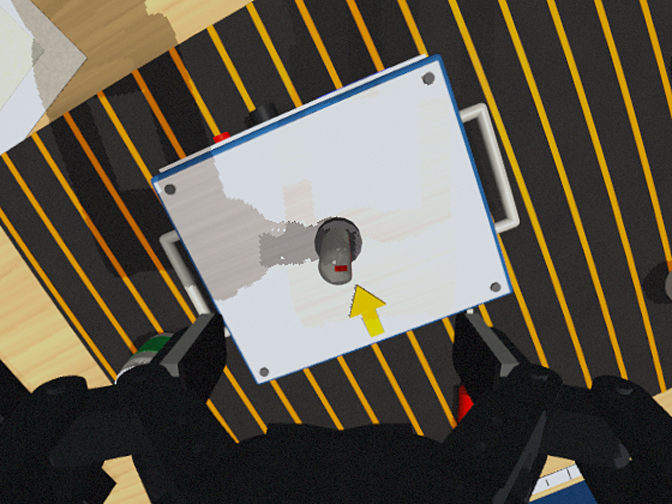

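```bash
python3 -m inch '[[0,0,0,-0.04,-0.05,0.92,0],[0,0,0,0,0,0.92,0],[0,0,0,0,0,0.92,0],[0,0,0,0,0,0.92,0],[0,0,0,0,0,0.92,0],[0,0,0,0,0,0,0.6],[0,0,0,0,0,0,0.6],[0,0,0,0,0,0,0.6]]' 40
python3 -m inch '[[0,0,0,0,0,0,1],[0,0,0,0,0,0,1],[0,0,0,0,0,0,1],[0,0,0,0,0,0,1],[0,0,0,0,0,0,1],[0,0,0,0,0,0,1],[0,0,0,0,0,0,1],[0,0,0,0,0,0,1]]' 40
python3 -c "
from h import *
delta(542.6,-201.8,153,86.4)"
```

```text
clock: 4.5
eef_pos: [543.2, -202.8, 154.7]
tcp_rot: [3.142, 0.001, 2.686]
contact_force: [-1.1, 0.3, 0.7]
opening: 0.606
grasp_force: 0.0
clock: 5.17
eef_pos: [543.2, -203.2, 155.0]
tcp_rot: [-3.14, 0.002, 2.688]
contact_force: [-4.3, -6.3, 6.7]
opening: 0.228
grasp_force: 39.2
shift/25: [0.046 0.042 0.081] rotvec/pi: [0.     0.001  0.3755] | pos [ 543.2 -203.2  155. ] rpy [-1.7991e+02  1.4000e-01  1.5398e+02] F [-4.3 -6.3  6.7] q [-0.36  0.39  1.82 -0.    0.93 -1.47] op 0.228 g 39.2 t 5.1667
```

```bash
python3 -m inch '[[0,0,0.0375,0.009,0,0,1],[0,0,0.0375,0.009,0,0,1],[0,0,0.0375,0.009,0,0,1],[0,0,0.0375,0.009,0,0,1],[0,0,0.0375,0.009,0,0,1]]' 40
python3 -m inch '[[0,0,0.0375,0.009,0,0,1],[0,0,0.0375,0.009,0,0,1],[0,0,0.0375,0.009,0,0,1],[0,0,0.0375,0.009,0,0,1],[0,0,0.0375,0.009,0,0,1],[0,0,0,0,0,0,1],[0,0,0,0,0,0,1],[0,0,0,0,0,0,1]]' 40
python3 -c "
from h import *
delta(542.6,-201.8,153,86.4); print(r.sense()['wrist_torque'])"
```

```text
clock: 5.58
eef_pos: [542.1, -202.8, 155.0]
tcp_rot: [-3.141, 0.003, 2.093]
contact_force: [-4.8, -6.1, 8.0]
opening: 0.226
grasp_force: 39.4
clock: 6.25
eef_pos: [541.6, -201.8, 155.0]
tcp_rot: [3.141, 0.003, 1.509]
contact_force: [-5.2, -8.4, 8.5]
opening: 0.227
grasp_force: 38.7
shift/25: [0.003 0.038 0.081] rotvec/pi: [0.0003 0.0009 0.0004] | pos [ 541.6 -201.8  155. ] rpy [1.7994e+02 1.7000e-01 8.6470e+01] F [-5.2 -8.4  8.5] q [-0.36  0.39  1.82 -0.    0.93 -0.29] op 0.227 g 38.7 t 6.25
[-1.19349145  1.02301765 -0.03635503]
```

```bash
python3 -m inch '[[0,0,0,0,0,0,1],[0,0,0,0,0,0,1],[0,0,0,0,0,0,0],[0,0,0,0,0,0,0],[0,0,0,0,0,0,0],[0,0,0,0,0,0,0]]' 40
python3 -m inch '[[0,0,0,0,0,-1,0],[0,0,0,0,0,-1,0],[0,0,0,0,0,-1,0],[0,0,0,0,0,-1,0],[0,0,0,0,0,0,0],[0,0,0,0,0,0,0]]' 40
python3 - <<'E'
from h import *
delta(566,202,250,86.4)
f=grab_frame("wrist"); W=cloud(f); z=W[...,2]; I=f["pixels"]; hsv=cv2.cvtColor(I,cv2.COLOR_RGB2HSV).astype(int); H,S,V=hsv[...,0],hsv[...,1],hsv[...,2]
def px(m): v,u=np.nonzero(m); return np.c_[u,v]
n=np.hypot(W[...,0]-543,W[...,1]+200)<16
m=n&(z>167)&(z<174); print(m.sum(), W[m].mean(0), cv2.minEnclosingCircle(W[m][:,:2].astype(np.float32)))
red=n&(z>163)&((H<8)|(H>172))&(S>120); P=plane(f,px(red),170);print("red",red.sum(),axis(P),P.min(0),P.max(0))
ar=(abs(W[...,0]-607)<40)&(abs(W[...,1]+204)<20)&(z>80)&(H>24)&(H<36)&(S>150); c,v,a=axis(plane(f,px(ar),99)); print("arrow",ar.sum(),c,a)
save(f,"5.png",None,1.2)
E
```

```text
clock: 6.75
eef_pos: [541.8, -200.0, 153.5]
tcp_rot: [3.141, -0.0, 1.509]
contact_force: [0.7, 0.9, -1.5]
opening: 0.784
grasp_force: 0.0
clock: 7.25
eef_pos: [542.5, -200.2, 254.7]
tcp_rot: [3.139, 0.001, 1.509]
contact_force: [-0.3, -0.2, -0.9]
opening: 1.003
grasp_force: 0.0
shift/25: [16.116 -0.053  0.176] rotvec/pi: [0.0009 0.0002 0.0004] | pos [ 542.5 -200.2  254.7] rpy [1.7983e+02 4.0000e-02 8.6470e+01] F [-0.3 -0.2 -0.9] q [-0.36  0.28  1.74  0.    1.12 -0.29] op 1.003 g 0.0 t 7.25
725 [ 542.64061092 -198.60584818  169.75506523] ((543.5375366210938, -199.2490997314453), 11.858719825744629)
red 63 (array([ 543.86990728, -218.45673877,  170.        ]), array([0.07460762, 0.99721297]), np.float64(85.72132283000508)) [ 506.53064722 -365.31907215  170.        ] [ 556.53411946 -198.03106081  170.        ]
arrow 794 [ 607.9302778  -205.60041961   99.        ] 133.48951506759457
```

View pics/5.png

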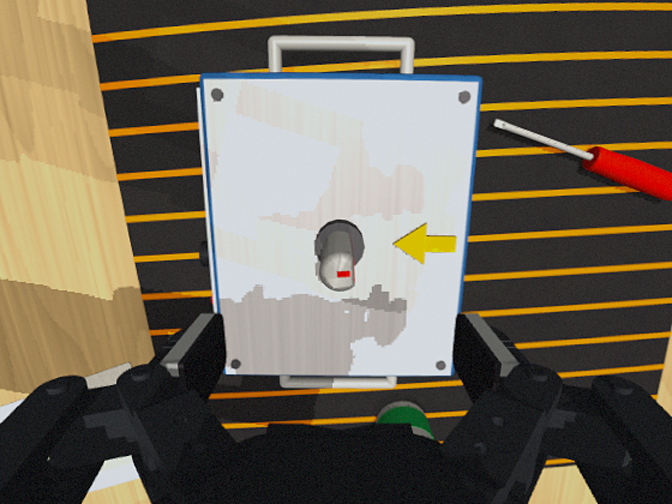

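The flat (red line near (343,273)) now points at the arrow, parallel to it. Next is the collar.

```bash
python3 -m inch '[[0,0,0,1,0,0,0],[0,0,0,1,0,0,0],[0,0,0,1,0,0,0],[0,0,0,1,0,0,0],[0,0,0,1,0,0,0],[0,0,0,1,0,0,0],[0,0,0,1,0,0,0],[0,0,0,1,0,0,0]]' >/dev/null
python3 -m inch '[[0,0,0,1,0,0,0],[0,0,0,1,0,0,0],[0,0,0,1,0,0,0],[0,0,0,1,0,0,0],[0,0,0,1,0,0,0],[0,0,0,1,0,0,0],[0,0,0,1,0,0,0],[0,0,0,1,0,0,0]]' >/dev/null
python3 -m inch '[[0,0,0.039,0,0,0.35,0],[0,0,0.039,0,0,0.35,0],[0,0,0.039,0,0,0.35,0],[0,0,0.039,0,0,0.35,0],[0,0,0.039,0,0,0.35,0],[0,0,0.039,0,0,0,0],[0,0,0.039,0,0,0,0],[0,0,0.039,0,0,0,0]]' >/dev/null
python3 -m inch '[[0,0,0.039,0,0,0,0],[0,0,0.039,0,0,0,0],[0,0,0.039,0,0,0,0],[0,0,0.039,0,0,0,0],[0,0,0.035,0,0,0,0],[0,0,0,0,0,0,0],[0,0,0,0,0,0,0]]' 
cat > col.py <<'E'
from h import *
def collar(f,z0,zt,c0):
    "collar top ring centre & screw direction; z0 brass height, zt top height"
    W=cloud(f); z=W[...,2]; I=f["pixels"]; hsv=cv2.cvtColor(I,cv2.COLOR_RGB2HSV).astype(int); H,S,V=hsv[...,0],hsv[...,1],hsv[...,2]
    n=np.hypot(W[...,0]-c0[0],W[...,1]-c0[1])<45
    m=n&(abs(z-zt)<4); P=W[m]; print("ring",m.sum(),P.mean(0),cv2.minEnclosingCircle(P[:,:2].astype(np.float32)))
    b=n&(H>12)&(H<34)&(S>90)&(abs(z-z0)<10); v,u=np.nonzero(b); P=plane(f,np.c_[u,v],z0); print("brass",b.sum(),np.median(P,0),np.nanmedian(W[b],0))
E
python3 - <<'E'
from col import *
delta(566,202,72,-4)
f=grab_frame("wrist"); save(f,"6.png",None,1.2); collar(f,69,78,(566,202))
E
```

```text
clock: 9.88
eef_pos: [565.7, 198.9, 208.2]
tcp_rot: [3.141, 0.002, -0.068]
contact_force: [-0.8, -0.1, 0.1]
opening: 0.998
grasp_force: 0.0
shift/25: [ 0.017 -0.128  5.447] rotvec/pi: [0.0003 0.0007 0.0007] | pos [565.7 198.9 208.2] rpy [ 1.7995e+02  1.2000e-01 -3.8800e+00] F [-0.8 -0.1  0.1] q [0.34 0.36 1.73 0.   1.05 1.97] op 0.998 g 0.0 t 9.8833
ring 1878 [567.80682689 199.95283551  77.99847882] ((570.573486328125, 199.76654052734375), 27.96104621887207)
brass 203 [592.79521135 198.5704287   69.        ] [593.56035802 198.5218731   73.48753897]
```

View pics/6.png

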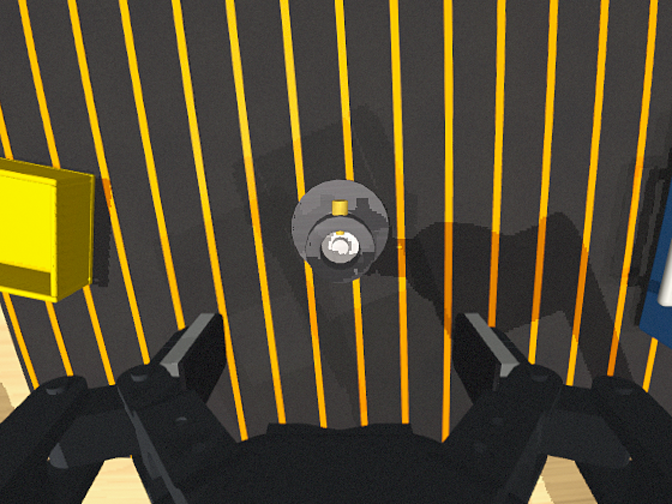

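```bash
cat >> col.py <<'E'
from scipy.optimize import least_squares
def fit(f,zt,c0,rout=24):
    W=cloud(f); z=W[...,2]; I=f["pixels"]; hsv=cv2.cvtColor(I,cv2.COLOR_RGB2HSV).astype(int)
    br=(hsv[...,0]>12)&(hsv[...,0]<34)&(hsv[...,1]>80)
    rr=np.hypot(W[...,0]-c0[0],W[...,1]-c0[1])
    m=((rr<30)&(abs(z-zt)<3.5)&~br).astype(np.uint8)
    n,l,st,ce=cv2.connectedComponentsWithStats(m); m=(l==1+st[1:,4].argmax())
    cs,_=cv2.findContours(m.astype(np.uint8),cv2.RETR_CCOMP,cv2.CHAIN_APPROX_NONE)
    for c in cs:
        if len(c)<30: continue
        P=plane(f,c[:,0,:],zt)[:,:2]
        s=least_squares(lambda q:np.hypot(*(P-q[:2]).T)-q[2],[*c0,20],loss="soft_l1",f_scale=.7)
        print("circle n",len(c),s.x.round(2),"rms",np.sqrt(np.mean(s.fun**2)).round(2))
E
python3 - <<'E'
from col import *
f=grab_frame("wrist"); fit(f,78,(566,200.3))
E
```

```text
circle n 162 [566.4  199.99  23.27] rms 0.25
circle n 91 [566.56 199.94  13.46] rms 0.27
```

```bash
python3 -m inch '[[0,0,0,0.03,-0.045,0.9,0],[0,0,0,0,0,0.9,0],[0,0,0,0,0,0.9,0],[0,0,0,0,0,0.9,0],[0,0,0,0,0,0.9,0],[0,0,0,0,0,0.9,0],[0,0,0,0,0,0,0],[0,0,0,0,0,0,0]]' 40
python3 -c "
from h import *
delta(566.5,200,72,-3.6)"
```

```text
clock: 10.65
eef_pos: [566.3, 199.9, 73.6]
tcp_rot: [3.14, 0.003, -0.07]
contact_force: [0.1, 0.9, -0.4]
opening: 0.997
grasp_force: 0.0
shift/25: [ 0.008 -0.006  0.065] rotvec/pi: [ 0.0004  0.0008 -0.0022] | pos [566.3 199.9  73.6] rpy [ 1.7994e+02  1.5000e-01 -3.9900e+00] F [ 0.1  0.9 -0.4] q [0.34 0.54 1.81 0.   0.8  1.98] op 0.997 g 0.0 t 10.65
```

```bash
python3 -m inch '[[0,0,0,0,0,0.06,0.3],[0,0,0,0,0,0,0.4],[0,0,0,0,0,0,1],[0,0,0,0,0,0,1],[0,0,0,0,0,0,1],[0,0,0,0,0,0,1],[0,0,0,0,0,0,1],[0,0,0,0,0,0,1]]' 60
python3 -c "
from h import *
delta(566.5,200,190,-3.6)"
```

```text
clock: 11.32
eef_pos: [568.0, 200.4, 74.9]
tcp_rot: [-3.141, -0.002, -0.071]
contact_force: [-2.1, -1.4, 7.9]
opening: 0.546
grasp_force: 60.2
shift/25: [-0.049  0.016 -4.603] rotvec/pi: [-0.0002 -0.0007 -0.0026] | pos [568.  200.4  74.9] rpy [-1.7995e+02 -1.2000e-01 -4.0600e+00] F [-2.1 -1.4  7.9] q [ 0.34  0.53  1.81 -0.    0.79  1.98] op 0.546 g 60.2 t 11.3167
```

```bash
python3 -m inch '[[0,0,0,0,0,-0.5,1],[0,0,0,0,0,-1,1],[0,0,0,0,0,-1,1],[0,0,0,0,0,-1,1],[0,0,0,0,0,-1,1],[0,0,0,0,0,-1,1],[0,0,0,0,0,-0.5,1],[0,0,0,0,0,0,1]]' 60
python3 - <<'E'
from col import *
delta(543.4,-200.8,225,-3.6)
f=grab_frame("wrist"); save(f,"7.png",None,1.2)
W=cloud(f); p=r.sense()["eef_pos"]; z=W[...,2]
n=np.hypot(W[...,0]-p[0],W[...,1]-p[1])<23; m=n&(abs(z-p[2])<25); print(m.sum(),np.percentile(z[m],[5,25,50,75,95])-p[2])
E
```

```text
clock: 11.98
eef_pos: [568.9, 200.7, 227.0]
tcp_rot: [-3.139, -0.006, -0.071]
contact_force: [0.5, -0.5, -1.3]
opening: 0.542
grasp_force: 61.9
shift/25: [ 0.126 16.094  0.042] rotvec/pi: [-0.0008 -0.0018 -0.0027] | pos [568.9 200.7 227. ] rpy [-179.86   -0.33   -4.08] F [ 0.5 -0.5 -1.3] q [0.34 0.34 1.71 0.   1.08 1.98] op 0.542 g 61.9 t 11.9833
7776 [-6.67892624  4.16596746  5.41734287  5.9730871   9.46922606]
```

View pics/7.png

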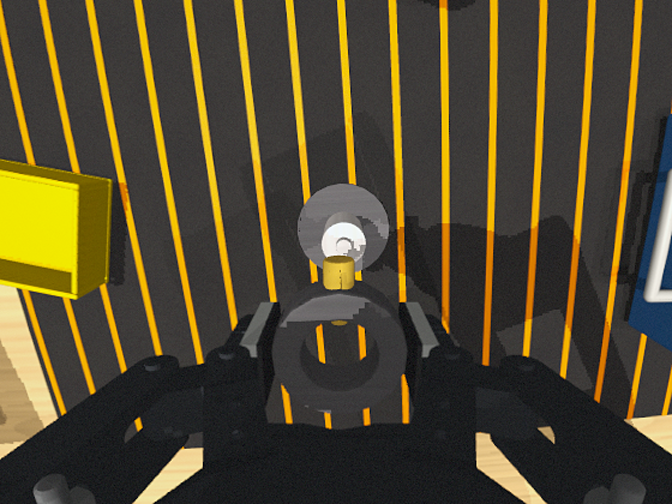

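The collar is held level between the pads, with the screw head at about (338,272) pointing along tool +x and the bore open.

```bash
python3 -m inch '[[0,0,0,0,0.5,0,1],[0,0,0,0,1,0,1],[0,0,0,0,1,0,1],[0,0,0,0,1,0,1],[0,0,0,0,1,0,1],[0,0,0,0,1,0,1],[0,0,0,0,1,0,1],[0,0,0,0,1,0,1]]' 60 >/dev/null
python3 -m inch '[[0,0,0,0,1,0,1],[0,0,0,0,1,0,1],[0,0,0,0,1,0,1],[0,0,0,0,1,0,1],[0,0,0,0,1,0,1],[0,0,0,0,1,0,1],[0,0,0,0,1,0,1],[0,0,0,0.12,1,0,1]]' 60 >/dev/null
python3 -m inch '[[0,0,-0.002,0,0.5,0,1],[0,0,0,0,0,0,1],[0,0,0,0,0,0,1],[0,0,0,0,0,0,1]]' 60
python3 - <<'E'
from col import *
delta(543.4,-200.8,225,-3.6)
f=grab_frame("wrist"); save(f,"8.png",(100,150,460,420),2)
p=r.sense()["eef_pos"]; zt=p[2]+5.4
fit(f,zt,(p[0]-1,p[1]))
W=cloud(f); z=W[...,2]
m=(np.hypot(W[...,0]-543,W[...,1]+200)<14)&(abs(z-169)<5); print("shaft top px",m.sum(), W[m].mean(0) if m.any() else "")
E
```

```text
clock: 13.7
eef_pos: [540.8, -198.5, 221.8]
tcp_rot: [-3.141, 0.002, -0.065]
contact_force: [-0.3, 0.6, -2.0]
opening: 0.544
grasp_force: 61.9
shift/25: [ 0.111  0.085 -0.13 ] rotvec/pi: [-0.0003  0.0007 -0.0008] | pos [ 540.8 -198.5  221.8] rpy [-1.7995e+02  1.3000e-01 -3.7500e+00] F [-0.3  0.6 -2. ] q [-0.35  0.31  1.77  0.    1.06  1.28] op 0.544 g 61.9 t 13.7
circle n 515 [ 540.64 -196.97   23.26] rms 2.03
circle n 220 [ 540.95 -196.68   13.44] rms 0.36
shaft top px 124 [ 548.82970382 -207.28125128  167.93033712]
```

View pics/8.png

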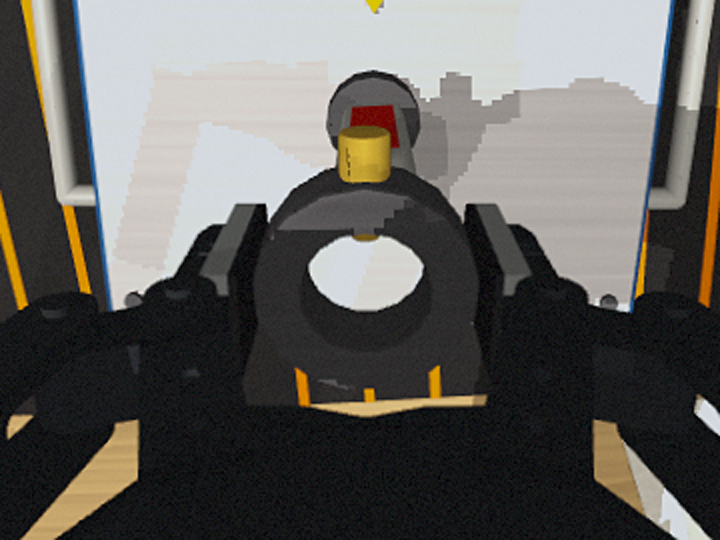

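```bash
python3 -m inch '[[0,0,0,0.107,0.107,0.3,1],[0,0,0,0,0,0.3,1],[0,0,0,0,0,0.3,1],[0,0,0,0,0,0.3,1],[0,0,0,0,0,0,1],[0,0,0,0,0,0,1],[0,0,0,0,0,0,1]]' 60
python3 - <<'E'
from col import *
delta(543.4,-201,144,-3.6)
f=grab_frame("wrist"); p=r.sense()["eef_pos"]; fit(f,p[2]+5.4,(p[0],p[1]))
W=cloud(f); z=W[...,2]; hsv=cv2.cvtColor(f["pixels"],cv2.COLOR_RGB2HSV).astype(int)
m=(np.hypot(W[...,0]-543.3,W[...,1]+200)<16)&(abs(z-170)<4); print("shaft top",m.sum(), (W[m].mean(0),W[m].min(0),W[m].max(0)) if m.any() else "")
E
```

```text
clock: 14.33
eef_pos: [544.3, -201.8, 193.0]
tcp_rot: [-3.142, 0.0, -0.065]
contact_force: [0.5, 0.2, -1.3]
opening: 0.546
grasp_force: 61.9
shift/25: [-0.037 -0.03   1.961] rotvec/pi: [-0.      0.     -0.0007] | pos [ 544.3 -201.8  193. ] rpy [-180.      0.     -3.72] F [ 0.5  0.2 -1.3] q [-0.36  0.35  1.79  0.    1.01  1.28] op 0.546 g 61.9 t 14.3333
circle n 538 [ 544.18 -200.23   23.42] rms 2.24
circle n 209 [ 544.43 -200.01   13.38] rms 0.27
shaft top 539 (array([ 538.56858659, -199.46297258,  169.90456105]), array([ 531.27818959, -209.97993773,  166.06074661]), array([ 543.94973697, -188.93918172,  172.7189343 ]))
```

```bash
python3 -m inch '[[0,0,0,-0.035,-0.02,0.25,1],[0,0,0,0,0,0.25,1],[0,0,0,0,0,0,1],[0,0,0,0,0,0,1]]' 60
python3 -m inch '[[0,0,0,0,0,0.12,1],[0,0,0,0,0,0.12,1],[0,0,0,0,0,0,1],[0,0,0,0,0,0,1]]' 60
python3 -m inch '[[0,0,0,0,0,0.12,1],[0,0,0,0,0,0.12,1],[0,0,0,0,0,0,1],[0,0,0,0,0,0,1]]' 60
```

```text
clock: 14.72
eef_pos: [543.2, -201.3, 180.1]
tcp_rot: [-3.142, 0.001, -0.065]
contact_force: [0.3, -0.5, -1.4]
opening: 0.549
grasp_force: 61.9
clock: 15.05
eef_pos: [543.6, -201.3, 174.4]
tcp_rot: [-3.142, -0.0, -0.065]
contact_force: [2.3, -0.1, -2.4]
opening: 0.544
grasp_force: 61.9
clock: 15.38
eef_pos: [543.8, -201.4, 168.5]
tcp_rot: [3.141, -0.001, -0.065]
contact_force: [5.2, -1.3, -4.2]
opening: 0.543
grasp_force: 62.0
```

```bash
python3 -m inch '[[0,0,0,0.03,0,0,1],[0,0,0,0,0,0.12,1],[0,0,0,0,0,0.12,1],[0,0,0,0,0,0,1],[0,0,0,0,0,0,1]]' 60
python3 -c "
from h import *
delta(543.4,-201,144,-3.6); print(r.sense()['wrist_torque'])"
```

```text
clock: 15.8
eef_pos: [543.9, -201.3, 162.2]
tcp_rot: [-3.141, 0.001, -0.065]
contact_force: [2.1, -0.7, -3.1]
opening: 0.544
grasp_force: 62.1
shift/25: [-0.022 -0.01   0.727] rotvec/pi: [-0.0001  0.0002 -0.0007] | pos [ 543.9 -201.3  162.2] rpy [-1.7999e+02  3.0000e-02 -3.7200e+00] F [ 2.1 -0.7 -3.1] q [-0.36  0.39  1.81  0.    0.94  1.28] op 0.544 g 62.1 t 15.8
[ 0.03986718 -0.37157694 -0.03789035]
```

```bash
python3 -m inch '[[0,0,0,0.02,0,0.12,1],[0,0,0,0,0,0.12,1],[0,0,0,0,0,0.12,1],[0,0,0,0,0,0,1],[0,0,0,0,0,0,1]]' 60
python3 -m inch '[[0,0,0,0,0,0.12,1],[0,0,0,0,0,0.12,1],[0,0,0,0,0,0.12,1],[0,0,0,0,0,0,1],[0,0,0,0,0,0,1]]' 60
```

```text
clock: 16.22
eef_pos: [544.3, -201.3, 153.2]
tcp_rot: [-3.141, 0.001, -0.065]
contact_force: [0.4, -0.5, -1.2]
opening: 0.544
grasp_force: 62.1
clock: 16.63
eef_pos: [544.4, -201.3, 144.2]
tcp_rot: [-3.141, 0.001, -0.065]
contact_force: [0.2, -0.2, -2.5]
opening: 0.545
grasp_force: 62.1
```

```bash
python3 -m inch '[[0,0,0,-0.04,0,0,1],[0,0,0,-0.04,0,0,1],[0,0,0,-0.03,0,0,1],[0,0,0,0,0,0,1],[0,0,0,0,0,0,1],[0,0,0,0,0,0,1],[0,0,0,0,0,0,1]]' 60
python3 - <<'E'
from col import *
delta(543.4,-201,144,-3.6); print(r.sense()['wrist_torque'])
f=grab_frame("wrist"); save(f,"9.png",(100,150,460,420),2)
p=r.sense()["eef_pos"]; fit(f,p[2]+5.4,(p[0],p[1]))
W=cloud(f); z=W[...,2]
m=(np.hypot(W[...,0]-p[0],W[...,1]-p[1])<23)&(abs(z-p[2]-5)<4); P=W[m]; A=np.c_[P[:,:2]-P[:,:2].mean(0),np.ones(len(P))]; print(np.linalg.lstsq(A,P[:,2],rcond=None)[0])
E
```

```text
clock: 17.22
eef_pos: [543.7, -201.4, 145.0]
tcp_rot: [3.141, -0.004, -0.065]
contact_force: [7.5, 0.2, -5.8]
opening: 0.545
grasp_force: 62.6
shift/25: [-0.015 -0.017  0.041] rotvec/pi: [ 0.0002 -0.0013 -0.0007] | pos [ 543.7 -201.4  145. ] rpy [179.97  -0.24  -3.73] F [ 7.5  0.2 -5.8] q [-0.36  0.41  1.83  0.    0.9   1.28] op 0.545 g 62.6 t 17.2167
[ 0.05086272 -1.16382188 -0.0302959 ]
circle n 698 [ 543.55 -199.84   22.87] rms 6.04
circle n 101 [ 535.46 -200.01   19.67] rms 1.51
[-1.31089826e-02 -8.14883963e-04  1.48425972e+02]
```

View pics/9.png

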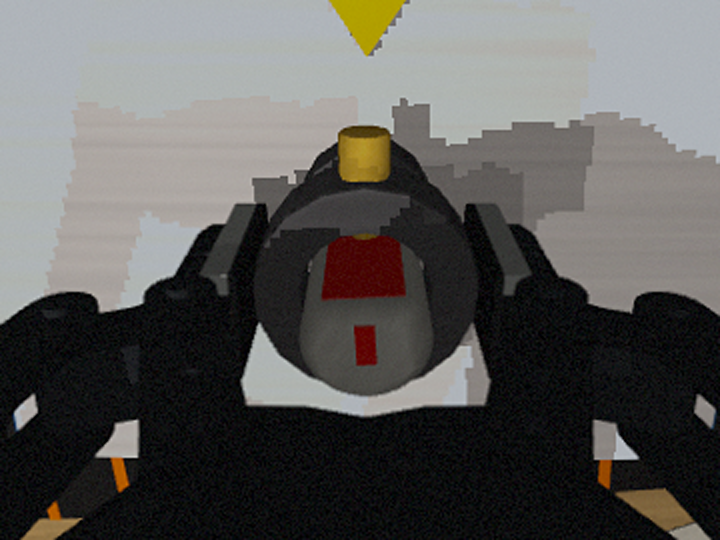

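The collar is around the shaft and the screw tip at (366,237) sits centred on the red flat. The screw, the red line and the arrow all line up. The collar is level and presses with about 7.5 N, so I'm handing it in.

```bash
python3 -m inch '[[0,0,0,0,0,0,1],[0,0,0,0,0,0,1],[0,0,0,0,0,0,1]]' 60; python3 -c "
from rig import r
print(r.sign_off())"
```

```text
clock: 17.52
eef_pos: [543.7, -201.5, 145.0]
tcp_rot: [3.141, -0.004, -0.065]
contact_force: [7.5, 0.0, -6.9]
opening: 0.544
grasp_force: 62.6
the job is handed in; nothing more can be done
None
```

I handed the job in at 17.5 s: the flat faces the arrow, and the gripper still holds the collar level about half-way up the shaft, pressing the screw tip on the flat with about 7.5 N; the sign-off gave no verdict.

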